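Hand out the gasket scraper handle-first

ROBOT

A 6-joint arm with a two-finger parallel gripper is mounted at the origin on the work surface. World frame = base frame: x ahead of the robot, y to its left, z up, the work surface at z = 0. Lengths are in m, angles in rad, forces in N, time in s.
With the tool pointing down it reaches from about 0.325 to 0.9 m from the base axis. Payload 6.1 kg.
Tool frame: the origin (TCP) lies on the centre line of the jaws, within the pads' length; the fingertips stand 25 mm ahead of it and the grasp point (between the pads) lies 6 mm ahead of it (arm.tip_reach is the distance from the TCP to the fingertips, in m); z points along the fingers, y is the line along which they close (so a half turn about z gives the same grasp; the last joint's range is limited). The gripper opens to 87 mm and grips with 3 to 60 N. Pads are 19 mm wide; open, the fingers measure 117 mm over their backs; the gripper's body (75 mm by 190 mm) begins 51 mm behind the grasp point.
Start: joints at [1.023, 0.22, 1.526, -0, 1.395, -0.126], TCP at [0.256, 0.57, 0.248] pointing down, gripper open.
Joint ranges: [-2.98, 2.98], [-0.91, 2.08], [0.09, 2.57], [-1.24, 4.39], [0.2, 2.65], [-2.68, 2.68]. Speed limits (rad/s): [2.57, 2.57, 3.01, 3.14, 3.14, 3.14].

INTERFACE

Orientations are given as a unit quaternion [x, y, z, w].
In Python, from cell import arm gives the robot as it stands.
- The arm moves only by the tool step_hand, called after "Request:" in YAML: its name, and indented under it one key for each argument. Schema: {"type":"object","properties":{"motion":{"type":"object","properties":{"deltas":{"type":"array","items":{"type":"array","items":{"type":"number"},"minItems":7,"maxItems":7},"minItems":1,"maxItems":10}},"additionalProperties":false,"required":["deltas"]},"force":{"type":"number"},"only":{"type":"string"},"quiet":{"type":"boolean"},"lines":{"type":"string"}},"required":["motion"],"additionalProperties":false}. motion is an object whose key "deltas" holds a list of rows, 1 to 10 of them, each of 7 numbers: the finger opening in m, then dx, dy, dz in units of 25 mm, then a rotation vector rx, ry, rz in units of 0.2 rad; each row is the pose to reach, as a shift and turn from the pose commanded when the call began, along the tool's axes at that moment; what a row does not reach only later rows make up. A row lasts 1/12 s, in which the tool goes at most 0.0417 m and 0.125 rad, less where a joint would pass 70% of its speed; a pose out of reach is approached as far as the arm can. The fingers move at their own pace and stop on an object; force is the grip in N (left out, the last holds). Time passes only in rows, so rows that do not move let the fingers close. The tool returns the time, the measured TCP pose, the force, the opening and the grip force at its end. only (a regular expression) keeps the lines of the reply that match it, lines (a string "A,B") keeps lines A to B, and quiet returns only ok. Input that does not fit is refused with a message, and nothing moves.
- arm.get_obs(): the state, without advancing time (a new reading comes with each control period).
- arm.snapshot(name): name is "scene" or "top" or "wrist"; returns a dict with "image" (420x560x3 uint8, red, green, blue), "vertical_fov" (degrees; the focal length in pixels is half the picture's height over the tangent of half this angle, whatever the lens; pixels are square), "cx", "cy" (the principal point, pixels), "distortion" ([k1, k2, p1, p2, k3] as OpenCV has them; the pictures are not rectified), "R" (3x3) and "t" (3): a world point X has camera coordinates R X + t. Camera axes: x right, y down, z forward; pixel columns grow to the right and rows downward; lengths in m; the calibration is good to about 2 mm. A picture is of the moment at which its call begins. There is no depth.
- arm.job_done(): hands the job in; it is judged then, once.
The state is a dict: "clock": time; "joints": joint angles; "qd": joint speeds; "joint_efforts": joint torques, N m; "tool_pos": TCP position; "tool_rot": TCP orientation; "wrist_force": force on the tool from outside, world axes, zero at the start; "wrist_torque": the same for the moment, N m; "opening": finger opening in m; "grip_force": force on a finger pad.
Only numpy, scipy, OpenCV 4.12 (cv2) and the standard library are available. Lean on these libraries where they do the work, as an engineer would, in place of code of your own. Each camera call takes 0.05 s, during which the arm holds its last target. There are 200 camera calls.

TASK

Take the gasket scraper with the orange handle, turn it end for end (set it down on the bench and regrip on the way if you like) and lay it, without dropping it, in the green hand-out tray with its handle at the open, yellow-banded end. It should lie flat on the tray floor, wholly inside the tray and in line with it. Leave the blue scraper and the red oil filter where they are.

Things in the scene. Friction and masses are not known exactly. Their poses are not given: they have to be found in the camera images.
- scraper: ORANGE-handled gasket scraper, lying flat, 206 mm long, ~0.15 kg. Handle: bar 112 x 26 mm, 22 high; dark band 20 mm bladeward of its middle: balance and grip point. Blade: flat steel, to 46 mm wide, 3 thick, at the handle's mid height. Origin: under the handle's middle, at its underside. x from handle to blade (butt -56 mm, edge +150), z up. Blade at first roughly towards +y (left).
- tray: Green hand-out tray, fixed, 270 (x) by 152 mm (y). Floor 5 mm above the bench; 6 mm walls, tops 18 mm above the bench, on both long sides and the -x end. Inside: 140 mm wide, x -129 to +135 mm. +x end: open, yellow band, for the handle; it faces roughly +y. Origin: underside centre, at bench height. A centred scraper has its handle's middle at x = +50 mm and its x against the tray's.
- scraper_blue: BLUE-handled scraper to leave alone: same shape, sizes and origin, lying much the same way, 150 mm or more nearer to or farther from the robot than the orange one. The bench straight ahead of the robot, between the scrapers (left) and the tray (right), is free, 100 mm wide or more.
- filter: Red oil filter with a white band, to leave alone: a can 76 mm in diameter and 75 mm high, standing upright beyond the scrapers. Origin: centre of its underside.

How it is judged:
By the outcome, as a careful person would: the job done as asked, in the order asked, and still so for the second after the job is handed in, with the robot touching nothing.
It also fails if it takes over 51 s, if anything falls off the work surface, if the arm or the gripper's body presses on something with over 40 N, if the wrist force passes 120 N, or if a joint passes its speed limit or range.

## Working session

There is one attempt and no reset: what is moved stays moved. The work goes in short steps, Python scripts to look and compute and a tool call to move; the robot and the scene stay as the last step left them, time stands still between calls to the robot, and variables do not carry over. Pictures are saved under pics/ and viewed, at most 10 in all, crops included, and the job is handed in when it is done.

```bash
ls; mkdir -p pics; python3 - <<'E'
from cell import arm
import cv2,numpy as np,pickle
o=arm.get_obs();print(o)
d={}
for n in("scene","top","wrist"):
    s=arm.snapshot(n);d[n]=s;cv2.imwrite(f"pics/{n}0.png",s["image"][:,:,::-1]);print(n,s["vertical_fov"],s["cx"],s["cy"],s["distortion"],np.round(s["R"],3).tolist(),s["t"])
pickle.dump(d,open("s0.pkl","wb"))
cv2.imwrite("pics/a.png",np.hstack([cv2.resize(d[n]["image"][:,:,::-1],(400,300)) for n in("scene","wrist")]))
E
```

```text
cell.py
pics
{'clock': 0.0, 'joints': array([ 1.02291650e+00,  2.21228332e-01,  1.52764667e+00, -9.20347128e-07,
        1.39469448e+00, -1.26094072e-01]), 'qd': array([ 9.88392071e-04,  2.07879670e-05, -4.26648200e-04, -3.66940915e-05,
       -1.53382125e-03,  8.77389286e-04]), 'joint_efforts': array([ 1.93759383e-04, -4.94621587e+01, -3.87369561e+01,  6.98655308e-02,
        5.71672758e-02, -1.09721404e-04]), 'tool_pos': array([0.25556058, 0.56971839, 0.24641703]), 'tool_rot': array([ 2.09332899e-01,  9.77843935e-01, -9.32968364e-04, -3.26385873e-04]), 'wrist_force': array([-0.34714073, -0.65745683, -0.07697607]), 'wrist_torque': array([-0.00189443, -0.0279757 ,  0.03378908]), 'grip_force': 0.0, 'opening': 0.08694629406611282}
scene 43.6957025608442 273.559877806906 215.4708457886078 [-0.15804038  0.          0.          0.          0.        ] [[-0.877, 0.481, 0.012], [0.382, 0.711, -0.591], [-0.293, -0.513, -0.807]] [ 0.53402626 -0.21600546  1.23480655]
top 42.10993181879747 282.51529237326895 204.50058322963355 [-0.08850404  0.          0.          0.          0.        ] [[0.011, -1.0, -0.006], [-0.998, -0.01, -0.068], [0.067, 0.007, -0.998]] [-0.03144925  0.6007074   1.16891116]
wrist 65.7055028914211 279.7746355319871 211.37750869814997 [-0.05887994  0.          0.          0.          0.        ] [[0.41, 0.912, -0.002], [0.883, -0.396, 0.253], [0.23, -0.106, -0.967]] [-0.62408028 -0.0308683   0.39198705]
```

View pics/top0.png

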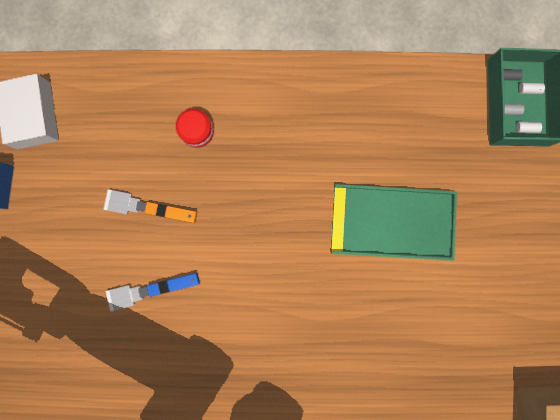

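View pics/a.png

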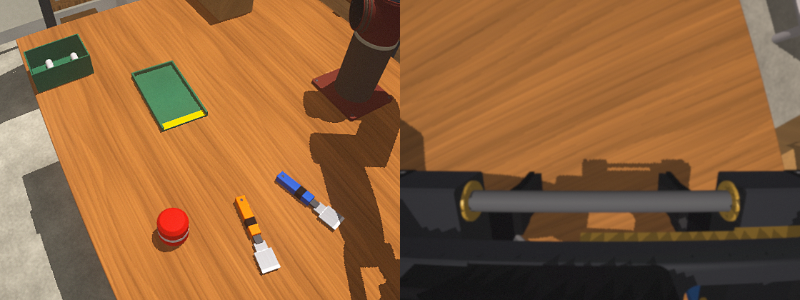

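The top view shows the orange scraper with its handle butt near (196,216) and its blade at (105,200). The blue one is around (150,290), the filter at (195,127), and the tray spans (332–456, 184–258) with the yellow end at the left (338,218). In the scene view the orange handle is near (248,218) in the left half of the combined picture, and the yellow band is at (184,120).

```bash
cat > h.py <<'E'
import cv2,numpy as np
def K(s):
    f=210/np.tan(np.radians(s["vertical_fov"])/2)
    return np.array([[f,0,s["cx"]],[0,f,s["cy"]],[0,0,1.]])
def ray(s,uv):
    p=cv2.undistortPoints(np.array(uv,float).reshape(-1,1,2),K(s),np.array(s["distortion"]))[:,0]
    R=np.array(s["R"]);return -R.T@np.array(s["t"]),np.c_[p,np.ones(len(p))]@R
def onz(s,uv,z):
    c,d=ray(s,uv);return c+d*((z-c[2])/d[:,2])[:,None]
def tri(s1,a,s2,b):
    (c,d),(e,g)=ray(s1,a),ray(s2,b);o=[]
    for x,y in zip(d,g):
        l=np.linalg.lstsq(np.c_[x,-y],e-c,rcond=None)[0];p,q=c+l[0]*x,e+l[1]*y
        o.append(np.r_[(p+q)/2,np.linalg.norm(p-q)])
    return np.array(o)
def mask(s,lo,hi,n=1):
    m=cv2.inRange(cv2.cvtColor(s["image"],cv2.COLOR_RGB2HSV),lo,hi)
    k,l,st,ce=cv2.connectedComponentsWithStats(m)
    i=1+np.argsort(-st[1:,4])[:n];return [( (l==j).astype(np.uint8),st[j],ce[j]) for j in i]
def quad(m):
    c=max(cv2.findContours(m,0,2)[0],key=len);return cv2.boxPoints(cv2.minAreaRect(c))
E
python3 - <<'E'
from h import *;import pickle
d=pickle.load(open("s0.pkl","rb"));np.set_printoptions(precision=4,suppress=True)
for n in("top","scene"):
    s=d[n];hsv=cv2.cvtColor(s["image"],cv2.COLOR_RGB2HSV)
    for nm,lo,hi,k in(("or",(10,225,170),(22,255,255),3),("bl",(105,150,80),(125,255,255),3),("ye",(25,180,150),(35,255,255),1),("gr",(65,90,40),(90,255,255),2),("red",(0,220,120),(4,255,255),1)):
        for m,st,ce in mask(s,lo,hi,k): print(n,nm,st,ce.round(1),quad(m).round(0).tolist())
t=d["top"]["image"];s=d["scene"]["image"]
print(cv2.cvtColor(t[212:214,170:185],cv2.COLOR_RGB2HSV)[0,::5],cv2.cvtColor(t[300:301,300:310],cv2.COLOR_RGB2HSV)[0,::5])
cv2.imwrite("pics/b.png",np.hstack([cv2.resize(t[175:245,95:205,::-1],(400,255),interpolation=0),cv2.resize(s[265:390,310:400,::-1],(184,255),interpolation=0)]))
E
```

```text
top or [149 202   1   1   1] [149. 202.] [[149.0, 202.0], [149.0, 202.0], [149.0, 202.0], [149.0, 202.0]]
top or [196 212   1   1   1] [196. 212.] [[196.0, 212.0], [196.0, 212.0], [196.0, 212.0], [196.0, 212.0]]
top or [195 216   1   1   1] [195. 216.] [[195.0, 216.0], [195.0, 216.0], [195.0, 216.0], [195.0, 216.0]]
top bl [167 273  32  18 322] [182.1 281.8] [[166.0, 280.0], [196.0, 272.0], [199.0, 283.0], [169.0, 291.0]]
top bl [147 283  13  13 124] [153.2 289.1] [[147.0, 285.0], [157.0, 282.0], [160.0, 293.0], [149.0, 296.0]]
top bl [  0 188   9  20  61] [  3.7 197.1] [[0.0, 207.0], [0.0, 188.0], [8.0, 188.0], [8.0, 207.0]]
top ye [332 188  14  61 620] [338.4 217.9] [[332.0, 248.0], [335.0, 187.0], [345.0, 188.0], [342.0, 249.0]]
top gr [ 331  185  126   75 7593] [398.9 222.1] [[331.0, 253.0], [335.0, 184.0], [457.0, 191.0], [453.0, 259.0]]
top gr [ 488   49   72   97 5057] [524.6  96.1] [[488.0, 49.0], [559.0, 49.0], [559.0, 145.0], [488.0, 145.0]]
top red [204 133   1   2   2] [204.  133.5] [[204.0, 134.0], [204.0, 134.0], [204.0, 133.0], [204.0, 133.0]]
scene or [330 274  25  33
[... 453 characters left out ...]
4.6] [[422.0, 274.0], [429.0, 266.0], [440.0, 275.0], [433.0, 283.0]]
scene bl [430 285   2   2   2] [430.5 285.5] [[431.0, 285.0], [431.0, 285.0], [430.0, 286.0], [430.0, 286.0]]
scene ye [227 154  60  27 484] [255.6 167.3] [[227.0, 173.0], [283.0, 153.0], [286.0, 161.0], [230.0, 181.0]]
scene gr [ 185   91   96   88 4206] [232.3 131.7] [[183.0, 103.0], [235.0, 73.0], [281.0, 153.0], [229.0, 183.0]]
scene gr [ 33  73  85  33 491] [68.8 90.3] [[31.0, 104.0], [33.0, 73.0], [117.0, 79.0], [115.0, 110.0]]
scene red [ 220  291   44   45 1500] [241.5 312.6] [[220.0, 291.0], [263.0, 291.0], [263.0, 335.0], [220.0, 335.0]]
[[ 16 206 245]
 [ 16 209 245]
 [ 16 205 246]] [[ 13 154 207]
 [ 13 153 205]]
```

View pics/b.png

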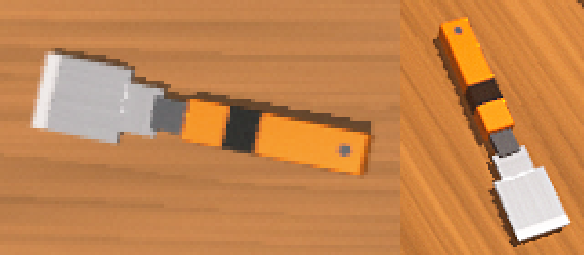

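The crop shows the grip band's top face centre at about (160.6,210) in the top view and (351,310) in the scene view. The dot near the butt is at about (189.5,216) in the top view and (338,279.5) in the scene view.

```bash
python3 - <<'E'
from h import *;import pickle
d=pickle.load(open("s0.pkl","rb"));np.set_printoptions(precision=4,suppress=True)
t,s=d["top"],d["scene"];P={}
for n,(x0,x1,y0,y1),Vd in(("top",(140,200,195,225),150),("scene",(325,370,265,335),150)):
    im=d[n];h=cv2.cvtColor(im["image"],cv2.COLOR_RGB2HSV);R=np.zeros(h.shape[:2],np.uint8);R[y0:y1,x0:x1]=255
    o=cv2.inRange(h,(13,185,215),(19,255,255))&R
    k,l,st,ce=cv2.connectedComponentsWithStats(o);ii=[i for i in range(1,k) if st[i,4]>40];print(n,st[ii],ce[ii].round(1))
    hull=np.zeros_like(o);pts=np.argwhere(np.isin(l,ii))[:,::-1].astype(np.int32);cv2.fillConvexPoly(hull,cv2.convexHull(pts),255)
    g=hull&~o; k,l,st,ce=cv2.connectedComponentsWithStats(g);j=[i for i in range(1,k) if st[i,4]>=3];print(" gaps",st[j].tolist(),ce[j].round(1).tolist())
    m=cv2.moments(hull,True);P[n]=(m["m10"]/m["m00"],m["m01"]/m["m00"]);r=cv2.minAreaRect(pts);print(P[n],r)
    P[n+"q"]=cv2.boxPoints(r)
    j=max(j,key=lambda i:st[i,4]);P[n+"b"]=ce[j]
print("mid",tri(t,P["top"],s,P["scene"]),"band",tri(t,P["topb"],s,P["sceneb"]))
print("face quad@22mm",onz(t,P["topq"],.022)[:,:2].tolist(),onz(s,P["sceneq"],.022)[:,:2].tolist())
# yellow
y={n:mask(d[n],(25,180,150),(35,255,255))[0] for n in("top","scene")}
print("yellow",tri(t,y["top"][2],s,y["scene"][2]),onz(t,y["top"][2],.005))
# tray floor+walls outer outline
for n in("top","scene"):
    im=d[n];m=cv2.inRange(cv2.cvtColor(im["image"],cv2.COLOR_RGB2HSV),(65,90,20),(90,255,255))|cv2.inRange(cv2.cvtColor(im["image"],cv2.COLOR_RGB2HSV),(25,180,150),(35,255,255))
    k,l,st,_=cv2.connectedComponentsWithStats(m);i=l[222,399] if n=="top" else l[131,232]
    c=max(cv2.findContours((l==i).astype(np.uint8),0,2)[0],key=len);e=0.03*cv2.arcLength(c,True);q=cv2.approxPolyDP(c,e,True)[:,0]
    P[n+"t"]=q;print(n,q.tolist())
pickle.dump(P,open("P.pkl","wb"))
for z in(0.,.018):
  print(z,onz(t,P["topt"],z)[:,:2].tolist(),onz(s,P["scenet"],z)[:,:2].tolist())
b=[tri(t,a,s,c) for a,c in(((182.1,281.8),(404.4,253.6)),((153.2,289.1),(431,274.6)))];print("blue",b)
print("filter",onz(t,(194,127),.075),onz(s,(241.5,307),.075))
E
```

```text
top [[145 202  13  13 125]
 [165 206  31  17 322]] [[150.8 208.2]
 [179.5 214. ]]
 gaps [[154, 204, 13, 14, 118], [187, 214, 5, 4, 15]] [[160.8, 210.4], [189.1, 215.5]]
(169.94453507340947, 212.0799347471452) ((169.88462829589844, 212.07691955566406), (50.00961685180664, 11.178619384765625), 11.309932708740234)
scene [[330 273  26  33 412]
 [348 313  18  16 168]] [[342.1 289.3]
 [356.2 320.8]]
 gaps [[341, 274, 3, 2, 3], [336, 278, 5, 4, 16], [332, 284, 2, 3, 3], [347, 285, 3, 3, 5], [336, 292, 2, 4, 4], [342, 298, 20, 20, 188], [361, 316, 3, 4, 6], [363, 321, 2, 2, 3]] [[342.0, 274.3], [337.8, 279.4], [332.7, 285.0], [347.8, 286.4], [336.5, 293.5], [351.4, 309.2], [362.2, 317.7], [363.3, 321.3]]
(347.27175208581644, 300.4934445768772) ((347.31390380859375, 300.3087158203125), (58.72774124145508, 13.724420547485352), 65.77225494384766)
mid [[0.5811 0.2222 0.0183 0.002 ]] band [[0.5849 0.2416 0.0213 0.0009]]
face quad@22mm [[0.579806683192211, 0.27759237981353635], [0.6039246203362492, 0.27339411244094514], [0.5835878951275819, 0.1646558486220968], [0.5596155422895809, 0.1689557881713
[... 509 characters left out ...]
82, -0.4125505706873932]] [[0.6247736965501374, -0.42324127398296796], [0.6363179309519682, -0.14501512800783845], [0.5031595136043231, -0.1359484303532128], [0.492263376362807, -0.3976764007622783]]
0.018 [[0.6451678490766168, -0.13945816096598984], [0.4988258246902235, -0.131470484047897], [0.4856691882923412, -0.3989842015614267], [0.6327793499942629, -0.4068918915062696]] [[0.6307746972324104, -0.4033248239397669], [0.6420778728156908, -0.1309084063280811], [0.5116999785974754, -0.1220310332617045], [0.5010313670522311, -0.3782937789419336]]
blue [array([[0.4295, 0.1922, 0.0193, 0.0022]]), array([[0.413 , 0.2549, 0.0201, 0.0015]])]
filter [[0.7593 0.1632 0.075 ]] [[0.7638 0.1695 0.075 ]]
```

Time budget 51s: each call up to .83 s. Fine: ~50 calls.

```bash
cat > go.py <<'E'
import sys,numpy as np
from cell import arm
from scipy.spatial.transform import Rotation as R
# go.py x y z yaw_deg(of tool y axis) -> shift and turn in tool axes
x,y,z,w=map(float,sys.argv[1:5]);o=arm.get_obs();T=R.from_quat(o["tool_rot"])
a=np.radians(w);Y=np.array([np.cos(a),np.sin(a),0]);Z=np.array([0,0,-1.]);D=R.from_matrix(np.c_[np.cross(Y,Z),Y,Z])
print("shift",np.round(T.inv().apply(np.array([x,y,z])-o["tool_pos"]),4),"rot",np.round((T.inv()*D).as_rotvec(),4),"pos",o["tool_pos"].round(4),"q",o["joints"].round(2))
E
python3 go.py .585 .2415 .12 169.5
```

```text
shift [-0.4349 -0.1646  0.1269] rot [-9.0000e-04 -1.4000e-03 -1.8093e+00] pos [0.2556 0.5699 0.2467] q [ 1.02  0.22  1.53 -0.    1.39 -0.13]
```
Turn 1.2 first 10 rows, with shift. Row-wise targets: final target same row repeated; the rotation saturates. Fine.

Careful with the scale: shifts go in units of 25 mm and turns go in units of 0.2 rad. That gives: -0.36 m is -14.4, -0.33 m is -13.2, -1.2 rad is -6.

Request:
step_hand:
  motion: {"deltas":[[0.065,-1.6,-0.6,0,0,0,-0.6],[0.065,-3.2,-1.2,0,0,0,-1.2],[0.065,-4.8,-1.8,0,0,0,-1.8],[0.065,-6.4,-2.4,0,0,0,-2.4],[0.065,-8,-3,0,0,0,-3],[0.065,-9.2,-3.6,0,0,0,-3.6],[0.065,-10.4,-4.2,0.8,0,0,-4.2],[0.065,-11.6,-4.8,1.6,0,0,-4.8],[0.065,-13.2,-5.2,2.4,0,0,-5.4],[0.065,-14.4,-5.6,2.8,0,0,-6]]}
  force: 25

```text
clock: 0.98
tool_pos: [0.5254, 0.295, 0.1765]
tool_rot: [-0.379, 0.925, 0.0, -0.001]
wrist_force: [-0.0, 0.6, 0.4]
opening: 0.0648
grip_force: 0.0
```

```bash
python3 go.py .585 .2415 .12 169.5
```

```text
shift [-0.005  -0.08    0.0565] rot [ 0.0013 -0.0012 -0.6099] pos [0.5254 0.295  0.1765] q [ 0.38  0.23  1.66  0.    1.26 -1.97]
```

Request:
step_hand:
  motion: {"deltas":[[0.065,0,-0.6,0.4,0,0,-0.55],[0.065,0,-1.2,0.8,0,0,-1.1],[0.065,-0.08,-2,1.2,0,0,-1.65],[0.065,-0.16,-2.6,1.6,0,0,-2.2],[0.065,-0.2,-3.2,2.24,0,0,-2.74],[0.065,-0.2,-3.2,2.24,0,0,-2.74],[0.065,-0.2,-3.2,2.24,0,0,-2.74]]}
  force: 25

```text
clock: 1.57
tool_pos: [0.5838, 0.242, 0.1208]
tool_rot: [-0.611, 0.791, 0.001, -0.002]
wrist_force: [-0.1, 0.8, -0.3]
opening: 0.0651
grip_force: 0.0
```

```bash
python3 go.py .585 .2415 .029 166
python3 - <<'E'
from h import *;from cell import arm
s=arm.snapshot("wrist");cv2.imwrite("pics/w1.png",s["image"][:,:,::-1])
E
```

```text
shift [ 0.     -0.0015  0.0918] rot [ 0.0031 -0.0015 -0.0111] pos [0.5838 0.242  0.1208] q [ 0.27  0.35  1.61  0.    1.18 -2.62]
```

View pics/w1.png

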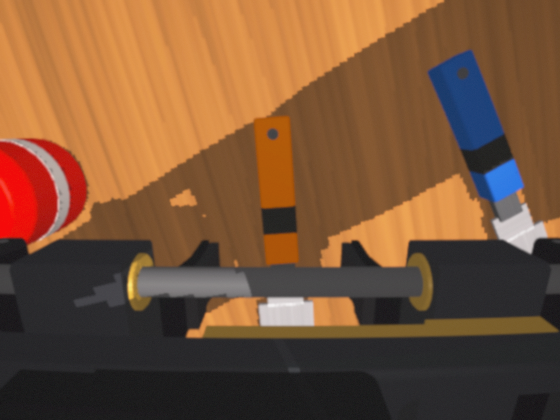

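The wrist view shows the orange handle centred between the open fingers, with the band at (280,220). The filter (left) and the blue scraper (right) are both well clear.

Request:
step_hand:
  motion: {"deltas":[[0.065,0,-0.06,1.2,0,0,0],[0.065,0,-0.06,2.4,0,0,0],[0.065,0,-0.06,3.2,0,0,0],[0.065,0,-0.06,3.52,0,0,0],[0.065,0,-0.06,3.68,0,0,0],[0.065,0,-0.06,3.68,0,0,0]]}

```text
clock: 2.12
tool_pos: [0.586, 0.243, 0.0307]
tool_rot: [-0.613, 0.79, 0.0, 0.0]
wrist_force: [0.1, 0.1, -0.7]
opening: 0.0652
grip_force: 0.0
```

Request:
step_hand:
  motion: {"deltas":[[0.02,0,0,0,0,0,0],[0.02,0,0,0,0,0,0],[0.02,0,0,0,0,0,0],[0.02,0,0,0,0,0,0],[0.02,0,0,0,0,0,0],[0.02,0,0,0,0,0,0]]}
  force: 30

```text
clock: 2.62
tool_pos: [0.5864, 0.2424, 0.0308]
tool_rot: [-0.613, 0.79, -0.0, 0.0]
wrist_force: [-0.2, 0.5, 0.3]
opening: 0.0328
grip_force: 0.0
```

Request:
step_hand:
  motion: {"deltas":[[0.02,0,0,0,0,0,0],[0.02,0,0,0,0,0,0],[0.02,0,0,0,0,0,0],[0.02,0,0,0,0,0,0],[0.02,0,0,0,0,0,0]]}
  force: 30

```text
clock: 3.03
tool_pos: [0.5861, 0.2424, 0.0305]
tool_rot: [-0.613, 0.79, 0.0, -0.0]
wrist_force: [-1.1, 0.1, 3.1]
opening: 0.0259
grip_force: 29.4
```

Request:
step_hand:
  motion: {"deltas":[[0.02,0,0,-1.2,0,0,0],[0.02,0,0,-2.4,0,0,0],[0.02,0,0,-4,0,0,0],[0.02,0,0,-4,0,0,0],[0.02,0,0,-4,0,0,0]]}

```text
clock: 3.45
tool_pos: [0.5884, 0.243, 0.1337]
tool_rot: [-0.613, 0.79, -0.001, 0.003]
wrist_force: [-0.7, 0.5, -1.5]
opening: 0.0259
grip_force: 29.4
```

```bash
python3 - <<'E'
from h import *;from cell import arm
a=arm.snapshot("top")["image"][150:290,50:250];b=arm.snapshot("wrist")["image"]
cv2.imwrite("pics/w2.png",np.hstack([cv2.resize(a,(400,280)),cv2.resize(b,(373,280))])[:,:,::-1])
E
python3 go.py .5676 -.2392 .12 -2.85
```

```text
shift [ 0.4706 -0.1026  0.0095] rot [-1.0000e-03 -2.0000e-03  2.9398e+00] pos [0.5854 0.2421 0.1292] q [ 0.27  0.35  1.6  -0.    1.19 -2.62]
```

View pics/w2.png

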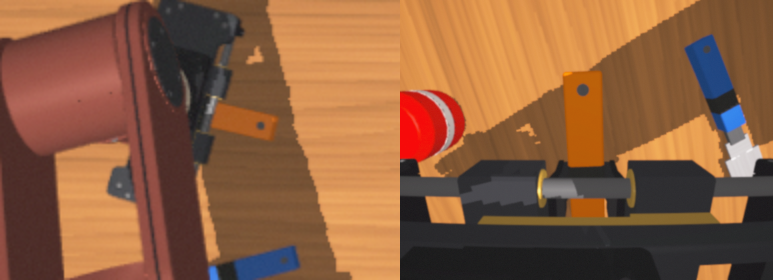

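The combined picture shows the scraper held at its band, in line with the jaws, and lifted. The blue scraper and the filter are undisturbed. Now I'll carry and turn it together.

Request:
step_hand:
  motion: {"deltas":[[0.02,0.8,-0.16,0,0,0,0.6],[0.02,1.6,-0.32,0,0,0,1.2],[0.02,2.4,-0.48,0,0,0,1.8],[0.02,3.2,-0.64,0,0,0,2.4],[0.02,4,-0.8,0,0,0,3],[0.02,4.8,-1,0,0,0,3.6],[0.02,5.6,-1.2,0,0,0,4.2],[0.02,6.4,-1.36,0,0,0,4.8],[0.02,7.2,-1.52,0,0,0,5.4],[0.02,8,-1.68,0,0,0,6]]}

```text
clock: 4.38
tool_pos: [0.575, 0.0373, 0.1275]
tool_rot: [-0.057, 0.998, 0.0, -0.002]
wrist_force: [1.2, -0.7, -1.3]
opening: 0.0261
grip_force: 29.4
```

```bash
python3 go.py .5676 -.2392 .12 -2.85
```

```text
shift [ 0.0386 -0.2739  0.0074] rot [-0.0036 -0.0043  1.7338] pos [0.575  0.0373 0.1275] q [-0.07  0.22  1.76 -0.    1.16 -1.76]
```

Converted, -0.2 m is -8, -0.18 m is -7.2, 1.2 rad is 6.

Request:
step_hand:
  motion: {"deltas":[[0.02,0.12,-0.8,0,0,0,0.6],[0.02,0.24,-1.6,0,0,0,1.2],[0.02,0.36,-2.4,0,0,0,1.8],[0.02,0.48,-3.2,0,0,0,2.4],[0.02,0.56,-4,0,0,0,3],[0.02,0.68,-4.8,0,0,0,3.6],[0.02,0.8,-5.6,0,0,0,4.2],[0.02,0.92,-6.4,0,0,0,4.8],[0.02,1.04,-7.2,0,0,0,5.4],[0.02,1.12,-8,0,0,0,6]]}

```text
clock: 5.22
tool_pos: [0.5711, -0.164, 0.1274]
tool_rot: [0.517, 0.856, -0.0, -0.003]
wrist_force: [-0.3, -0.8, -0.9]
opening: 0.0261
grip_force: 29.4
```

```bash
python3 go.py .5676 -.2392 .12 -2.85
```

```text
shift [-0.065  -0.0381  0.0072] rot [-0.0042 -0.003   0.5338] pos [ 0.5711 -0.164   0.1274] q [-0.41  0.26  1.71 -0.    1.17 -0.9 ]
```

Converted, -0.065 m is -2.6, -0.055 m is -2.2, 0.534 rad is 2.67.

Request:
step_hand:
  motion: {"deltas":[[0.02,-0.8,-0.4,0,0,0,0.6],[0.02,-1.6,-0.8,0,0,0,1.2],[0.02,-2.2,-1.2,0,0,0,1.8],[0.02,-2.6,-1.52,0.28,0,0,2.4],[0.02,-2.6,-1.52,0.28,-0.02,-0.015,2.67],[0.02,-2.6,-1.52,0.28,-0.02,-0.015,2.67],[0.02,-2.6,-1.52,0.28,-0.02,-0.015,2.67]]}

```text
clock: 5.8
tool_pos: [0.5687, -0.2383, 0.121]
tool_rot: [0.722, 0.692, 0.0, 0.0]
wrist_force: [0.2, -0.6, -1.5]
opening: 0.0258
grip_force: 29.4
```

```bash
python3 go.py .5676 -.2392 .0355 -2.85
python3 - <<'E'
from h import *;from cell import arm;import pickle
d={n:arm.snapshot(n) for n in("scene","wrist","top")};pickle.dump(d,open("s1.pkl","wb"))
cv2.imwrite("pics/w3.png",np.hstack([cv2.resize(d["scene"]["image"],(400,300)),cv2.resize(d["wrist"]["image"],(400,300))])[:,:,::-1])
E
```

```text
shift [-0.001  -0.0012  0.0855] rot [ 0.0009 -0.0002  0.0074] pos [ 0.5687 -0.2383  0.121 ] q [-0.52  0.32  1.66  0.    1.17 -0.48]
```

View pics/w3.png

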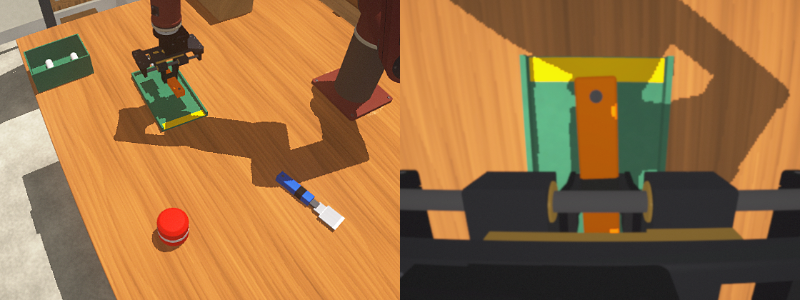

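The wrist view shows the handle pointing at the yellow end and centred between the tray walls. The scene view shows the blue scraper and the filter undisturbed. Lowering now.

Converted, 0.08 m is 3.2, 0.077 m is 3.08, 0.007 rad is 0.035.

Request:
step_hand:
  motion: {"deltas":[[0.02,-0.04,-0.04,0.8,0,0,0.035],[0.02,-0.04,-0.04,1.6,0,0,0.035],[0.02,-0.04,-0.04,2.4,0,0,0.035],[0.02,-0.04,-0.04,2.8,0,0,0.035],[0.02,-0.04,-0.04,3.08,0,0,0.035],[0.02,-0.04,-0.04,3.2,0,0,0.035],[0.02,-0.04,-0.04,3.2,0,0,0.035]]}

```text
clock: 6.53
tool_pos: [0.5695, -0.2399, 0.0432]
tool_rot: [0.725, 0.689, 0.001, 0.002]
wrist_force: [0.3, -1.1, -1.1]
opening: 0.026
grip_force: 29.4
```

```bash
python3 go.py .5676 -.2392 .0355 -2.85
```

```text
shift [ 0.0006 -0.0019  0.0077] rot [ 0.0043  0.0016 -0.0006] pos [ 0.5695 -0.2399  0.0432] q [-0.53  0.42  1.69  0.    1.03 -0.48]
```

Request:
step_hand:
  motion: {"deltas":[[0.02,0,0,0.08,0,0,0],[0.02,0,0,0.12,0,0,0],[0.02,0,0,0.16,0,0,0],[0.02,0,0,0.16,0,0,0]]}

```text
clock: 6.87
tool_pos: [0.5697, -0.2403, 0.0398]
tool_rot: [0.725, 0.689, 0.001, 0.003]
wrist_force: [0.0, 0.3, -1.5]
opening: 0.026
grip_force: 29.4
```

```bash
python3 go.py .5676 -.2392 .0355 -2.85
```

```text
shift [ 0.001  -0.0022  0.0043] rot [ 0.0054  0.0022 -0.0012] pos [ 0.5697 -0.2403  0.0398] q [-0.53  0.43  1.69  0.    1.02 -0.48]
```

Converted, -0.002 m is -0.08, 0.002 m is 0.08, 0.002 rad is 0.01.

Request:
step_hand:
  motion: {"deltas":[[0.02,0,-0.08,0.04,0.02,0.01,0],[0.02,0,-0.08,0.08,0.02,0.01,0],[0.02,0,-0.08,0.12,0.02,0.01,0],[0.02,0,-0.08,0.12,0.02,0.01,0]]}

```text
clock: 7.2
tool_pos: [0.5673, -0.2399, 0.0361]
tool_rot: [0.725, 0.689, 0.0, -0.0]
wrist_force: [0.2, 0.7, -1.7]
opening: 0.026
grip_force: 29.4
```

Request:
step_hand:
  motion: {"deltas":[[0.02,0,0,0.04,0,0,0],[0.02,0,0,0.04,0,0,0],[0.02,0,0,0.04,0,0,0]]}

```text
clock: 7.45
tool_pos: [0.5675, -0.24, 0.0355]
tool_rot: [0.725, 0.689, 0.0, 0.0]
wrist_force: [-0.4, -0.0, 1.0]
opening: 0.0259
grip_force: 29.4
```

```bash
python3 go.py .5676 -.2392 .0355 -2.85
```

```text
shift [0.0008 0.     0.    ] rot [ 0.0008 -0.0001 -0.0012] pos [ 0.5675 -0.24    0.0355] q [-0.53  0.43  1.69  0.    1.02 -0.48]
```

Converted, 0.0006 m is 0.024.

Request:
step_hand:
  motion: {"deltas":[[0.02,0,0,0.024,0,0,0],[0.02,0,0,0.024,0,0,0],[0.02,0,0,0.024,0,0,0]]}

```text
clock: 7.7
tool_pos: [0.5676, -0.24, 0.0355]
tool_rot: [0.725, 0.689, 0.0, 0.0]
wrist_force: [-2.6, 0.6, 5.4]
opening: 0.0259
grip_force: 29.4
```

```bash
python3 go.py .5676 -.2392 .0355 -2.85
```

```text
shift [0.0008 0.     0.    ] rot [ 0.0007 -0.0001 -0.0011] pos [ 0.5676 -0.24    0.0355] q [-0.53  0.43  1.69  0.    1.02 -0.48]
```

Firm floor contact at the expected height. Opening gently to 55 mm, since the tray walls are close, then going straight up.

Request:
step_hand:
  motion: {"deltas":[[0.03,0,0,0,0,0,0],[0.035,0,0,0,0,0,0],[0.045,0,0,0,0,0,0],[0.055,0,0,0,0,0,0],[0.055,0,0,0,0,0,0],[0.055,0,0,0,0,0,0]]}
  force: 10

```text
clock: 8.2
tool_pos: [0.5674, -0.24, 0.0346]
tool_rot: [0.725, 0.689, 0.0, 0.0]
wrist_force: [0.7, 0.1, 0.2]
opening: 0.0519
grip_force: 0.0
```

Request:
step_hand:
  motion: {"deltas":[[0.055,0,0,-0.4,0,0,0],[0.055,0,0,-1.2,0,0,0],[0.055,0,0,-2.4,0,0,0],[0.055,0,0,-4,0,0,0],[0.055,0,0,-5.6,0,0,0],[0.055,0,0,-7.2,0,0,0]]}

```text
clock: 8.7
tool_pos: [0.567, -0.2397, 0.2172]
tool_rot: [0.725, 0.689, 0.0, 0.0]
wrist_force: [0.5, -1.4, 0.2]
opening: 0.0549
grip_force: 0.0
```

```bash
python3 go.py .35 .1 .25 -2.85
```

```text
shift [ 0.3283 -0.2339 -0.0329] rot [ 0.0006 -0.0003 -0.0012] pos [ 0.567  -0.2397  0.2172] q [-0.53  0.22  1.58  0.    1.34 -0.48]
```

Converted, 0.2 m is 8, 0.27 m is 10.8.

Request:
step_hand:
  motion: {"deltas":[[0.055,1.4,-0.8,0,0,0,0],[0.055,2.8,-1.6,0,0,0,0],[0.055,4,-2.4,0,0,0,0],[0.055,5.4,-3.2,-0.4,0,0,0],[0.055,6.8,-4,-0.8,0,0,0],[0.055,8,-4.8,-1.2,0,0,0],[0.055,9.4,-5.6,-1.2,0,0,0],[0.055,10.8,-6.4,-1.2,0,0,0],[0.055,10.8,-6.4,-1.2,0,0,0]]}

```text
clock: 9.45
tool_pos: [0.4186, 0.0427, 0.2456]
tool_rot: [0.723, 0.691, 0.001, -0.001]
wrist_force: [0.9, -0.6, -0.4]
opening: 0.055
grip_force: 0.0
```

```bash
python3 - <<'E'
from h import *;from cell import arm
np.set_printoptions(precision=4,suppress=True)
t=arm.snapshot("top");s=arm.snapshot("scene")
cv2.imwrite("pics/e.png",np.hstack([cv2.resize(t["image"],(400,300)),cv2.resize(s["image"][60:210,150:350],(400,300))])[:,:,::-1])
for n,im in(("top",t),("scene",s)):
    h=cv2.cvtColor(im["image"],cv2.COLOR_RGB2HSV);m=cv2.inRange(h,(10,185,100),(19,255,255))
    m[:(165 if n=="top" else 90)]=0;m[(270 if n=="top" else 190):]=0;m[:,:(320 if n=="top" else 180)]=0;m[:,(470 if n=="top" else 290):]=0
    p=np.argwhere(m)[:,::-1].astype(np.int32);r=cv2.minAreaRect(p);q=onz(im,cv2.boxPoints(r),.027)[:,:2]
    print(n,len(p),r,q.tolist(),q.mean(0))
    w=mask(im,(25,180,150),(35,255,255))[0];print(w[2])
E
```

```text
top 482 ((371.2030029296875, 218.9702911376953), (51.34392166137695, 11.8409423828125), 5.710593223571777) [[0.5633587972920464, -0.16082444721072092], [0.5889200486023471, -0.16328890154129028], [0.578955407695751, -0.27449469330073273], [0.5533684928595611, -0.2718698551287524]] [ 0.5712 -0.2176]
[338.3465 217.5649]
scene 488 ((233.0, 139.0), (98.0, 104.0), 90.0) [[0.6255230086165863, -0.43877947236021053], [0.4032603707145558, -0.318309042043047], [0.5546794286871123, -0.05104173288907876], [0.7434360848178755, -0.15256950291925342]] [ 0.5817 -0.2402]
[255.7213 167.2295]
```

View pics/e.png

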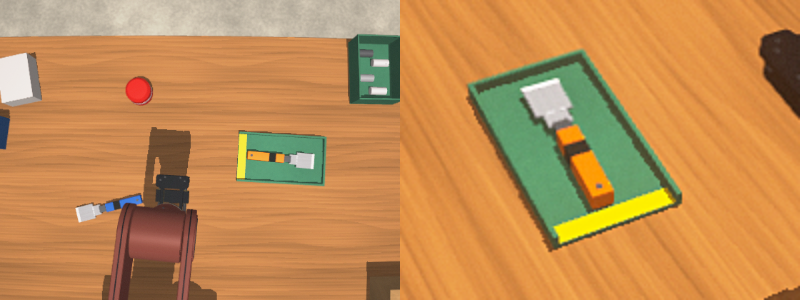

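The final view shows the scraper lying flat inside the tray, with its handle at the yellow end (about 2° off the tray's axis, 3 mm off centre). The blue scraper and the filter are where they were, and the arm is clear.

```bash
python3 -c "
from cell import arm
print(arm.job_done())"
```

```text
the job is handed in; nothing more can be done
None
```

The orange scraper was turned end for end and lies flat in the green tray, handle at the yellow-banded end, about 2° off the tray's axis and 3 mm off centre; the blue scraper and oil filter were not moved, and the job was handed in after about 9.5 s of the 51 s allowed.

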